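# Lay a sight gauge down against the bench stop and close the keeper

### The job

Tip the standing sight-gauge body over onto its back so its glass faces up, never letting it land on its glass, then push it along the bench until its top end is square and flush against the steel stop, with neither side sticking out past the ends of the stop's tall wall. Finally swing the keeper bar fully round over the gauge, and leave the gauge and bar at rest there. Leave the wrench, the dial and the blue valve where they are.

Things in the scene. Friction and masses are not known exactly. Their poses are not given: they have to be found in the camera images.
- gauge: Loose hollow metal sight-gauge block, 0.6-1 kg, 92 wide (x) x 88 deep (y) x 190 mm tall (z), standing; too thick to grip. +y face: steel frame, 30 mm bands above and below a 28 x 130 mm slot with glass 8 mm deep; -y: plain back. Starts with +y away from the stop within 0.2 rad. Origin: centre of underside; +z to its top end. Balance point mid-height, tips past 25 deg; slides at 4-12 N.
- gauge_top (a point): Centre of the gauge's top end face (190 mm along the gauge's z from its origin); this end goes against the stop. With the gauge tipped onto its back it is 88 mm high, its +y up and its +z towards the stop.
- stop: Fixed steel bench stop: wall 160 mm long (x -80 to 80), 22 thick, 60 high. Origin at table height, middle of the wall's front face; that face is the plane y = 0, +y points out of it towards the gauge. A 30 mm high extension runs from x = 80 to 115; at x = 104, y = 30 mm an 18 mm round post, 94 high, on a 10 mm high foot 28 mm wide carries the keeper bar.
- keeper (a joint): Keeper bar on the post, rad: 0 = open, pointing along the stop's -y (behind the wall); 1.57 = closed on its end stop, pointing along the stop's -x over the gauge. Closes clockwise seen from above, passing over the wall. Starts at 0 to 0.3. Bar 24 wide, 12 thick, underside 94 mm above the table, 145 mm long from the pivot axis. Light friction, about 0.7 N at the grip; stays where left.
- keeper_grip (a point): Point on the keeper's upright round grip pin (16 mm thick, from 106 to 158 mm above the table), on the pin's axis at 136 mm height, 130 mm from the pivot axis.
- wrench: Bystander: red pipe wrench lying flat, about 360 mm long along its x, 24 mm high, beyond the work. Origin under its middle.
- dial: Bystander: black round pressure gauge lying face up, 124 mm across, 38 mm high, with a 40 mm brass stub to its -x. Origin under its centre.
- valve: Bystander: blue flanged valve with a black handwheel, standing 149 mm tall on a flange 120 mm across; a side flange reaches 72 mm to its +y. Origin under its centre.
Not all that is in view belongs to the job. Several things have the shape of the gauge; the one meant has the colours described above.

How it is judged (in metres and radians):
On the way, in this order (a step that is already met when the one before it is completed fails the run):
1. the gauge lies on its back, glass up (angle between gauge's own y axis and vertical below 0.1 rad and height (world z) of gauge_top below 0.06 m), for 0.2 s.
2. its top end is flush and square against the stop, within the wall's ends (all of step 1 and y of gauge_top in the frame of stop between -0.004 and 0.006 m and angle between the z axis of gauge and the y axis of stop, either way round below 0.06 rad and x of gauge_top in the frame of stop between -0.034 and 0.034 m), for 0.2 s.
3. the keeper bar is fully closed over the gauge (all of step 2 and value of joint keeper above 1.47 rad), for 0.2 s.
At the end, for the whole second after the job is handed in: The gauge lies at rest on its back, glass up (within 0.1 rad), its top end within 6 mm of the stop's face and square to it within 0.06 rad, its middle within 34 mm of the middle of the stop's tall wall, and the keeper is closed past 1.47 rad and at rest (all of step 3 and linear speed of gauge below 0.02 m/s and angular speed of gauge below 0.1 rad/s and velocity of joint keeper below 0.1 rad/s); the robot touches nothing.
It fails at once if the gauge lands on its glass (angle between gauge's own y axis and vertical above 2.4 rad).
It fails at once if the wrench is moved more than 30 mm (distance of wrench from where it was at the start of the episode above 0.03 m).
It fails at once if the dial is moved more than 30 mm (distance of dial from where it was at the start of the episode above 0.03 m).
It fails at once if the valve is moved more than 30 mm (distance of valve from where it was at the start of the episode above 0.03 m).
It also fails if it takes over 72 s, if anything falls off the work surface, if the arm or the gripper's body presses on something with over 40 N, if the wrist force passes 120 N, or if a joint passes its speed limit or range.

### The arm

A 6-joint arm with a two-finger parallel gripper is mounted at the origin on the work surface. World frame = base frame: x ahead of the robot, y to its left, z up, the work surface at z = 0. Lengths are in m, angles in degrees, forces in N, time in s.
With the tool pointing down it reaches from about 0.35 to 0.875 m from the base axis. Payload 4.2 kg.
Tool frame: the origin (TCP) lies midway between the tips of the shut fingers; the grasp point (between the pads) lies 19 mm behind it (r.pinch_z is the distance from the TCP to the grasp point, in m); z points along the fingers, y is the line along which they close (so a half turn about z gives the same grasp; the last joint's range is limited). The gripper opens to 87 mm and grips with 3 to 60 N. Pads are 19 mm wide; open, the fingers measure 117 mm over their backs; the gripper's body (75 mm by 190 mm) begins 51 mm behind the grasp point.
Start: joints at [87.009, 22.042, 0.453, 0, -68.411, -14.817], TCP at [0.191, 0.595, 0.197] pointing down, gripper open.
Joint ranges: [-179.83, 179.83], [-69.29, 118.12], [-61.27, 80.66], [-181.25, 117.63], [-171.15, -9.14], [-177.46, 177.46]. Speed limits (degrees/s): [159.86, 159.86, 180, 180, 180, 180].

### API

Orientations are given as a 3x3 rotation matrix whose columns are the frame's x, y, z axes.
In Python, from station import r, imaging, models gives the robot as it stands. The module is installed in compiled form; this text tells all that it offers.
- The arm moves only by the tool apply_moves, never from a script. Its argument "moves" is a list of rows, each a list of 2 entries, a list of its own where there are three numbers: the shift along the tool's x, y, z in m, then the turn about the tool's z in degrees. A call has 1 to 5 rows; each row shifts and turns the commanded pose from where the row before left it, along the tool's axes as they then stand; what a row does not reach is not made up. A row lasts 1/12 s, in which the tool goes at most 41.7 mm and 7.16 degrees, less where a joint would pass 70% of its speed; a pose out of reach is approached as far as the arm can. A call is refused whole if a number of a shift passes 0.0417 or a number of a turn 7.16, either way. A call with a gripper value outside its range is refused whole. "hand" is the finger opening in m, from 0 to 0.087, set as the call begins (left out, the last holds). The fingers move at their own pace and stop on an object; the grip force is fixed at half the most. Time passes only in rows, so rows that do not move let the fingers close. It gives the time, the measured TCP pose, the force, the opening and the grip force at its end, in the units of the state.
- r.sense(): the state, without advancing time (a new reading comes with each control period).
- imaging.capture(name): name is "side" or "top" or "wrist"; returns a dict with "frame" (384x512x3 uint8, blue, green, red), "intrinsics" (3x3 intrinsics, pixels), "eye" and "orientation" of the camera in the world. Camera axes: x right, y down, z forward; pixel columns grow to the right and rows downward; lengths in m; the calibration is good to about 2 mm. A picture is of the moment at which its call begins. There is no depth.
- r.finish_job(): hands the job in; it is judged then, once.
Trained networks look in a picture, given as the dict that the camera call returned (one of the last four; its "shot" number tells which), for a name from the list of things; names that differ only in an ending like _2 or _b are one class to them, and where a whole thing is asked for, a point or a joint stands for the part that bears it (a point fixed in the world has none). Each returns a list of dicts, best first, with "confidence" (0 to 1); they miss things now and then, are a little off and sometimes report something else, mostly with a low value. They report only what shows in the picture. A call takes as long as a camera call. They do not tell look-alikes from the thing itself.
- models.cut_out(picture, target): "region" (384x512 bool, what is visible of it) and "extent" ([left, top, width, height] as shares, 0 to 1, of the picture: columns of its width, rows of its height, round what is visible of it).
- models.place_of(picture, target): "at" ([column, row] as shares, 0 to 1, of the picture: columns of its width, rows of its height: a listed point, or the origin of a listed thing).
The state is a dict: "time_s": time; "joints": joint angles; "joint_velocities": joint speeds; "effort": joint torques, N m; "tcp_pos": TCP position; "ee_rot": TCP orientation; "wrist_force": force on the tool from outside, world axes, zero at the start; "moment": the same for the moment, N m; "gripper_width": opening from 0.0 (shut) to 1.0 (fully open); "gripper_force": force on a finger pad.
Only numpy, scipy, OpenCV 4.12 (cv2) and the standard library are available. Lean on these libraries where they do the work, as an engineer would, in place of code of your own. Each camera call takes 0.05 s, during which the arm holds its last target. There are 200 camera calls.

## Working session

There is one attempt and no reset: what is moved stays moved. The work goes in short steps, Python scripts to look and compute and a tool call to move; the robot and the scene stay as the last step left them, time stands still between calls to the robot, and variables do not carry over. Pictures are saved under pics/ and viewed, at most 10 in all, crops included, and the job is handed in when it is done.

Besides the shell and the picture viewer there is one more tool, called after ">>>" in YAML: its name, and indented under it one key for each argument. apply_moves: Moves the arm, as the interface text tells. Its arguments: {"type":"object","properties":{"moves":{"type":"array"},"hand":{"type":"number"}},"required":["moves"]}

```bash
mkdir -p pics; cat > h.py <<'E'
from station import r, imaging, models
import numpy as np, cv2
def proj(c,P):
    P=np.atleast_2d(P); q=(P-np.array(c['eye']))@np.array(c['orientation']); q=q@np.array(c['intrinsics']).T
    return q[:,:2]/q[:,2:]
def ray(c,uv,z):
    d=np.array(c['orientation'])@np.linalg.inv(c['intrinsics'])@np.array([uv[0],uv[1],1.]); e=np.array(c['eye'])
    return e+d*(z-e[2])/d[2]
E
python3 - <<'E'
from h import *
ims=[]
for n in('top','side'):
    c=imaging.capture(n); f=c['frame']; cv2.imwrite(f'pics/{n}0.png',cv2.resize(f,(768,576),interpolation=cv2.INTER_CUBIC))
    print(n,c['eye'],np.round(c['orientation'],3).tolist())
    for t in('gauge','gauge_top','stop','keeper_grip','wrench','dial','valve'):
        for p in models.place_of(c,t): 
            uv=np.array(p['at'])*[512,384]; print(t,round(p['confidence'],2),uv.round(1),ray(c,uv,{'gauge_top':.19,'keeper_grip':.136}.get(t,0)).round(3))
s=r.sense();print({k:np.round(s[k],3).tolist() for k in('time_s','tcp_pos','ee_rot')})
E
```

```text
top [0.28911795 0.00616093 1.66348921] [[-0.024, -0.987, 0.156], [-1.0, 0.026, 0.011], [-0.015, -0.156, -0.988]]
gauge 0.86 [164.1 247.4] [0.376 0.349 0.   ]
gauge 0.83 [203.7 182.8] [0.604 0.207 0.   ]
gauge 0.64 [208.5 217.7] [0.477 0.191 0.   ]
gauge 0.63 [209.4 266.1] [0.307 0.189 0.   ]
gauge_top 0.92 [199.3 170.8] [0.608 0.198 0.19 ]
gauge_top 0.91 [152.1 245. ] [0.374 0.348 0.19 ]
gauge_top 0.81 [198.5 213.6] [0.47  0.201 0.19 ]
gauge_top 0.8 [202.9 262.9] [0.315 0.188 0.19 ]
gauge_top 0.24 [264.1 131.1] [ 0.734 -0.013  0.19 ]
stop 0.67 [312.1 212.5] [ 0.486 -0.178  0.   ]
keeper_grip 0.6 [343.7 183.8] [ 0.563 -0.271  0.136]
keeper_grip 0.25 [110.2 191.4] [0.558 0.501 0.136]
wrench 0.58 [262.6 132. ] [ 0.788 -0.01   0.   ]
dial 0.58 [407.9 243.4] [ 0.369 -0.509  0.   ]
valve 0.87 [109.5 191.9] [0.58  0.548 0.   ]
side [ 0.47067891 -0.67245454  1.17203894] [[0.994, -0.091, 0.068], [-0.114, -0.828, 0.548], [0.007, -0.553, -0.833]]
gauge 0.85 [218.8 172.6] [0.461 0.191 0.   ]
gauge 0.8 [180.1 178.2] [0.311 0.18  0.   ]
gauge 0.67 [196.8 138.5] [0.383 0.375 0.   ]
gauge 0.59 [255.9 171.5] [0.605 0.18  0.   ]
gauge_top 0.74 [216.2 135.5] [0.465 0.212 0.19 ]
gauge_top 0.69 [170.2 140.5] [0.305 0.206 0.19 ]
gauge_top 0.58 [189.4 107.7] [0.375 0.359 0.19 ]
stop 0.69 [229.8 256.9] [ 0.473 -0.164  0.   ]
keeper_grip 0.68 [268.  263.4] [ 0.583 -0.256  0.136]
wrench 0.78 [314.4 210.6] [ 0.795 -0.018  0.   ]
dial 0.95 [209.  369.5] [ 0.385 -0.501  0.   ]
valve 0.84 [240.7 107.9] [0.582 0.533 0.   ]
{'time_s': 0.8, 'tcp_pos': [0.191, 0.595, 0.197], 'ee_rot': [[0.952, -0.306, 0.0], [-0.306, -0.952, 0.0], [-0.0, -0.0, -1.0]]}
```

View pics/top0.png

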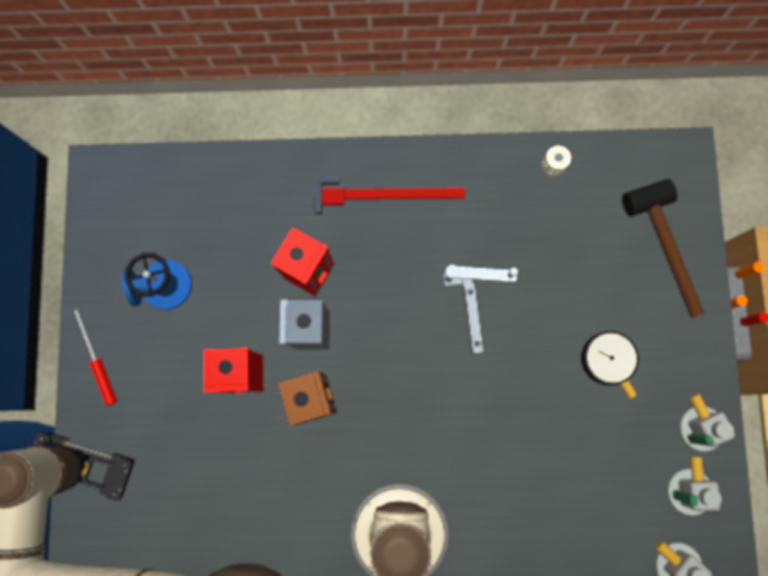

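View pics/side0.png

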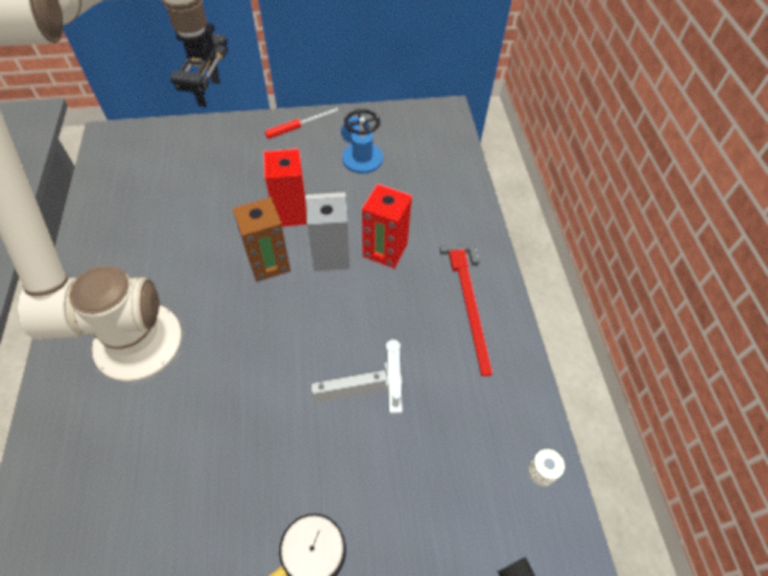

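The top view shows four gauge-shaped bodies, listed by 768-px pixel:
- red, (302,258)
- grey, (302,322)
- red, (232,370)
- orange, (305,397)

In the side view the grey one is at (328,225), with its plain back facing the stop. I choose grey, since the description says metal with a steel frame. The stop's wall runs from (477,350) to (467,280), and the keeper points right from (452,272) to (515,274), which is world -y.

```bash
cat >> h.py <<'E'
from scipy.optimize import minimize
def box(x0,x1,y0,y1,z0,z1): return np.array([[x,y,z] for x in(x0,x1) for y in(y0,y1) for z in(z0,z1)])
def place(P,x,y,a):
    c,s=np.cos(a),np.sin(a); return P@np.array([[c,s,0],[-s,c,0],[0,0,1]])+[x,y,0]
STAND=lambda p:[place(box(-.046,.046,-.044,.044,0,.19),*p[:3])]
LYING=lambda p:[place(box(-.046,.046,0,.19,0,.088),*p[:3])]   # p = top-end centre; body extends +y
def STOP(p):
    k=place(place(box(-.145,.012,-.012,.012,.094,.106),0,0,np.pi/2-p[3])*[1,1,1],.104,.03,0)
    g=place(place(box(-.138,-.122,-.008,.008,.106,.158),0,0,np.pi/2-p[3]),.104,.03,0)
    L=[box(-.08,.08,-.022,0,0,.06),box(.08,.115,-.022,0,0,.03),box(.095,.113,.021,.039,0,.106),k,g]
    return [place(b,*p[:3]) for b in L]
def render(c,Ps,S=4):
    m=np.zeros((384*S,512*S),np.uint8)
    for P in Ps:
        h=cv2.convexHull(((proj(c,P)+.5)*S).astype(np.float32)); cv2.fillConvexPoly(m,np.round(h).astype(np.int32),255)
    return cv2.resize(m,(512,384),interpolation=cv2.INTER_AREA)/255.
def fit(model,p0,views,step):
    def cost(p): return sum(np.abs(render(c,model(p))-m).sum()/m.sum() for c,m in views)
    p0=np.array(p0,float); sx=np.vstack([p0]+[p0+np.eye(len(p0))[i]*step[i] for i in range(len(p0))])
    o=minimize(cost,p0,method='Nelder-Mead',options=dict(initial_simplex=sx,xatol=2e-4,fatol=1e-4,maxiter=300)); return o.x,o.fun
def pick(c,t,near):
    L=models.cut_out(c,t); d=[np.hypot(*(np.array(np.nonzero(q['region'])).mean(1)[::-1]-near)) for q in L]
    return L[int(np.argmin(d))]['region'].astype(float)
E
cat > a.py <<'E'
from h import *
T=imaging.capture('top');S=imaging.capture('side')
g0=[.466,.2,0]; s0=[.48,-.17,.0,.1]
def near(c,M): return proj(c,np.vstack(M)).mean(0)
out=[]
for nm,M,p0,st in(('gauge',STAND,g0,[.02,.02,.1]),('stop',STOP,s0,[.02,.02,.1,.2])):
    V=[(c,pick(c,nm,near(c,M(p0)))) for c in(T,S)]
    for v in(V,V[:1],V[1:]):
        p,f=fit(M,p0,v,st); print(nm,p.round(4),round(f,3))
        if v is V: out.append((M,p))
ims=[]
for c in(T,S):
    for M,p in out:
        f=c['frame'].copy(); u=near(c,M(p)).astype(int); x,y=np.clip(u-[45,35],0,None)
        cr=cv2.resize(f[y:y+70,x:x+90],None,fx=4.2,fy=4.2,interpolation=cv2.INTER_CUBIC)
        for P in M(p):
            h=cv2.convexHull(((proj(c,P)-[x,y]+.5)*4.2).astype(np.float32)); cv2.polylines(cr,[h.astype(int)],True,(0,255,0),1)
        ims.append(cr)
cv2.imwrite('pics/fit0.png',np.vstack([np.hstack(ims[:2]),np.hstack(ims[2:])]))
E
python3 a.py
```

```text
gauge [0.4655 0.1984 0.0076] 1.989
gauge [ 0.612   0.2    -0.5312] 0.04
gauge [0.466 0.2   0.   ] 0.058
stop [ 0.48   -0.1699  0.0948  0.176 ] 0.325
stop [ 0.4831 -0.1719  0.1035  0.2001] 0.171
stop [ 0.4807 -0.1682  0.0968  0.1985] 0.078
```

View pics/fit0.png

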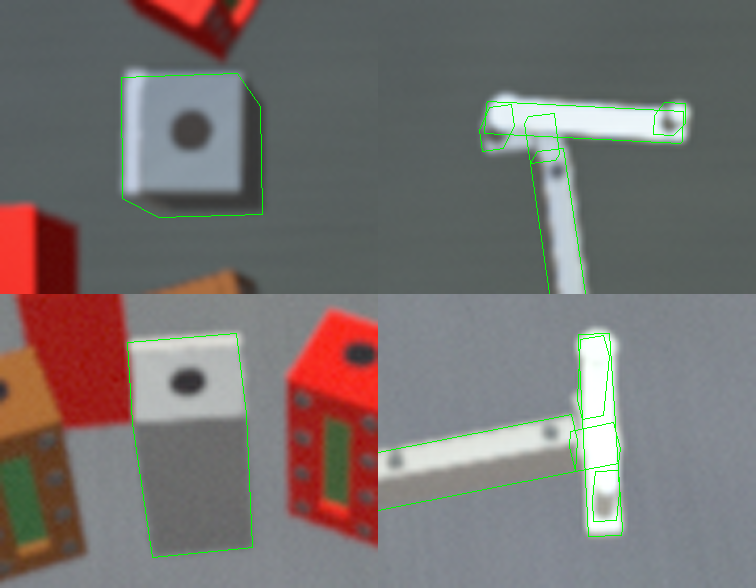

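The green outlines fit. The grey gauge has a plain back towards the stop and its light frame on the far side. It stands at about (0.466, 0.199) with yaw ~0. The stop is at (0.481, -0.17) with yaw ~0.097 and the keeper at ~0.19 rad. Next I move behind the gauge with the fingers shut.

>>> apply_moves:
  moves:
    - [[0,0,-0.02],-6]
    - [[0,0,-0.02],-6]
    - [[0,0,-0.02],-5.83]
  hand: 0

```text
time_s: 1.35
tcp_pos: [0.1912, 0.5948, 0.2577]
ee_rot: [[1.0, 0.006, 0.0], [0.006, -1.0, -0.001], [0.0, 0.001, -1.0]]
wrist_force: [0.6, -0.0, 0.3]
gripper_width: 0.851
gripper_force: 0.0
```

>>> apply_moves:
  moves:
    - [[0.023,0.026,0],0]
    - [[0.023,0.026,0],0]
    - [[0.023,0.026,0],0]
    - [[0.023,0.026,0],0]
    - [[0.023,0.026,0],0]

```text
time_s: 1.77
tcp_pos: [0.3069, 0.4638, 0.2574]
ee_rot: [[1.0, 0.001, 0.0], [0.001, -1.0, 0.0], [0.0, -0.0, -1.0]]
wrist_force: [0.2, 0.2, -0.0]
gripper_width: 0.481
gripper_force: 0.0
```

>>> apply_moves:
  moves:
    - [[0.023,0.026,0],0]
    - [[0.023,0.026,0],0]
    - [[0.023,0.026,0],0]
    - [[0.023,0.026,0],0]
    - [[0.023,0.026,0],0]

```text
time_s: 2.18
tcp_pos: [0.422, 0.3337, 0.2576]
ee_rot: [[1.0, 0.001, 0.0], [0.001, -1.0, 0.001], [0.0, -0.001, -1.0]]
wrist_force: [0.6, -0.2, 0.0]
gripper_width: 0.097
gripper_force: 0.0
```

>>> apply_moves:
  moves:
    - [[0.023,0.025,0],0]
    - [[0.022,0.02,0],0]
    - [[0,0,0],0]

```text
time_s: 2.43
tcp_pos: [0.4689, 0.287, 0.2573]
ee_rot: [[1.0, -0.005, 0.001], [-0.005, -1.0, -0.001], [0.001, 0.001, -1.0]]
wrist_force: [-0.4, -0.6, 0.5]
gripper_width: 0.008
gripper_force: 0.0
```

>>> apply_moves:
  moves:
    - [[-0.002,0,0.031],0]
    - [[0,0,0.031],0]
    - [[0,0,0.031],0]
    - [[0,0.01,0],0]
    - [[0,0.01,0],0]

```text
time_s: 2.85
tcp_pos: [0.4636, 0.2692, 0.1634]
ee_rot: [[1.0, 0.002, -0.002], [0.002, -1.0, -0.003], [-0.002, 0.003, -1.0]]
wrist_force: [0.0, 0.1, 0.5]
gripper_width: 0.002
gripper_force: 0.0
```

>>> apply_moves:
  moves:
    - [[0,0.008,0],0]
    - [[0,0.008,0],0]
    - [[0,0.008,0],0]
    - [[0,0.008,0],0]
    - [[0,0.008,0],0]

```text
time_s: 3.27
tcp_pos: [0.4646, 0.2295, 0.1653]
ee_rot: [[1.0, 0.0, 0.002], [0.0, -1.0, 0.001], [0.002, -0.001, -1.0]]
wrist_force: [0.4, -0.9, -0.5]
gripper_width: 0.006
gripper_force: 0.0
```

```bash
python3 - <<'E'
from h import *
ims=[]
for n in('top','side'):
    c=imaging.capture(n); a=c['frame'][100:290,130:330]; 
    if n=='side': a=c['frame'][60:250,110:310]
    ims.append(cv2.resize(a,None,fx=2,fy=2))
cv2.imwrite('pics/tip1.png',np.hstack(ims)); print(r.sense()['wrist_force'])
E
```

```text
[-1.21765325 -2.23016809  4.09205858]
```

View pics/tip1.png

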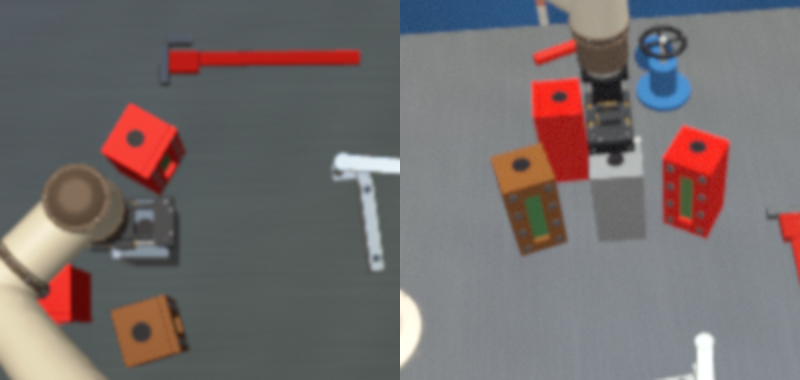

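The side view shows the finger behind the grey block's top at (612,140), with the block just starting to tip. I keep pushing.

>>> apply_moves:
  moves:
    - [[0,0.007,0],0]
    - [[0,0.007,0],0]
    - [[0,0.007,0],0]
    - [[0,0.007,0],0]
    - [[0,0.007,0],0]

```text
time_s: 3.78
tcp_pos: [0.4715, 0.2028, 0.1744]
ee_rot: [[1.0, 0.005, 0.021], [0.005, -1.0, 0.017], [0.021, -0.016, -1.0]]
wrist_force: [-8.7, 12.0, 38.5]
gripper_width: 0.007
gripper_force: 18.6
```

>>> apply_moves:
  moves:
    - [[0,0.006,0],0]
    - [[0,0.006,0],0]
    - [[0,0.006,0],0]
    - [[0,0.0,0],0]
    - [[0,0.0,0],0]

```text
time_s: 4.2
tcp_pos: [0.474, 0.1852, 0.1784]
ee_rot: [[1.0, 0.006, 0.028], [0.006, -1.0, 0.018], [0.028, -0.018, -0.999]]
wrist_force: [-9.3, 8.4, 45.5]
gripper_width: 0.001
gripper_force: 21.5
```

```bash
python3 - <<'E'
from h import *
ims=[]
for n in('top','side'):
    c=imaging.capture(n); a=c['frame'][100:290,130:330]; 
    if n=='side': a=c['frame'][60:250,110:310]
    ims.append(cv2.resize(a,None,fx=2,fy=2))
cv2.imwrite('pics/tip2.png',np.hstack(ims)); print(r.sense()['wrist_force'])
E
```

```text
[-9.59741552  9.95937527 45.21876602]
```

View pics/tip2.png

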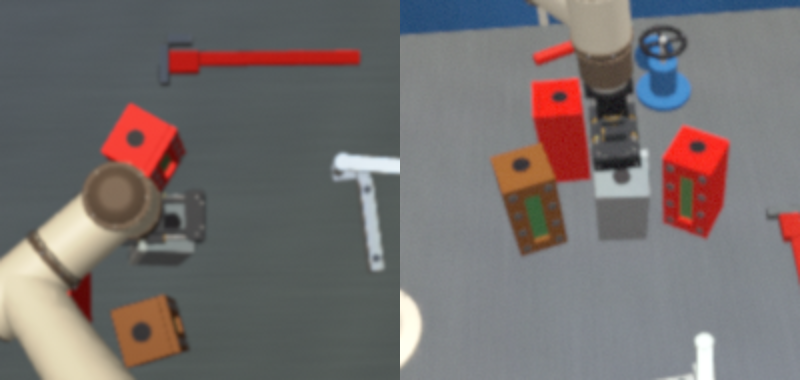

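The view shows the block tilted about 20°, its top at (622,175) under the fingers. The up-force means the tip is jammed on the rising face, so I follow the arc, upwards and forwards.

>>> apply_moves:
  moves:
    - [[0,0.002,-0.005],0]
    - [[0,0.003,-0.005],0]
    - [[0,0.005,-0.004],0]
    - [[0,0.006,-0.002],0]
    - [[0,0.006,-0.001],0]

```text
time_s: 4.72
tcp_pos: [0.464, 0.1545, 0.1809]
ee_rot: [[1.0, 0.001, -0.001], [0.001, -1.0, -0.0], [-0.001, 0.0, -1.0]]
wrist_force: [0.6, 0.0, 0.9]
gripper_width: 0.003
gripper_force: 0.0
```

>>> apply_moves:
  moves:
    - [[0,-0.025,-0.005],0]
    - [[0,-0.025,0],0]
    - [[0,-0.025,0],0]
    - [[0,0,0],0]

```text
time_s: 5.05
tcp_pos: [0.4646, 0.2324, 0.185]
ee_rot: [[1.0, 0.003, -0.001], [0.003, -1.0, -0.001], [-0.001, 0.001, -1.0]]
wrist_force: [0.2, 0.4, 0.8]
gripper_width: 0.009
gripper_force: 0.0
```

```bash
cat > b.py <<'E'
import sys
from h import *
T=imaging.capture('top');S=imaging.capture('side')
y0=float(sys.argv[1]); p0=[.47,y0,.03]; st=np.array([.481,-.17]); a=.097
V=[(c,pick(c,'gauge',proj(c,np.vstack(LYING(p0))).mean(0))) for c in(T,S)]
for v in(V,V[:1],V[1:]):
    p,f=fit(LYING,p0,v,[.015,.015,.08]); d=p[:2]-st
    print(p.round(4),round(f,3),'stop frame x,y',(d@[np.cos(a),np.sin(a)]).round(4),(d@[-np.sin(a),np.cos(a)]).round(4),'dyaw',(p[2]-a).round(3))
    if v is V: P=p
if len(sys.argv)>2:
    ims=[]
    for c in(T,S):
        x,y=(proj(c,np.vstack(LYING(P)+STOP([.481,-.17,a,.19]))).mean(0)-[60,60]).astype(int)
        cr=cv2.resize(c['frame'][y:y+130,x:x+120],None,fx=3.2,fy=3.2,interpolation=cv2.INTER_CUBIC)
        for B in LYING(P): cv2.polylines(cr,[cv2.convexHull(((proj(c,B)-[x,y]+.5)*3.2).astype(np.float32)).astype(int)],True,(0,255,0),1)
        ims.append(cr)
    cv2.imwrite(f'pics/{sys.argv[2]}.png',np.hstack(ims))
E
python3 b.py -0.035 lay1
```

```text
[ 0.4673  0.1471 -0.0301] 2.912 stop frame x,y 0.0171 0.3169 dyaw -0.127
[ 0.419   0.0841 -0.3624] 2.616 stop frame x,y -0.0371 0.2589 dyaw -0.459
[ 0.4653  0.1459 -0.0015] 0.177 stop frame x,y 0.015 0.3159 dyaw -0.098
```

View pics/lay1.png

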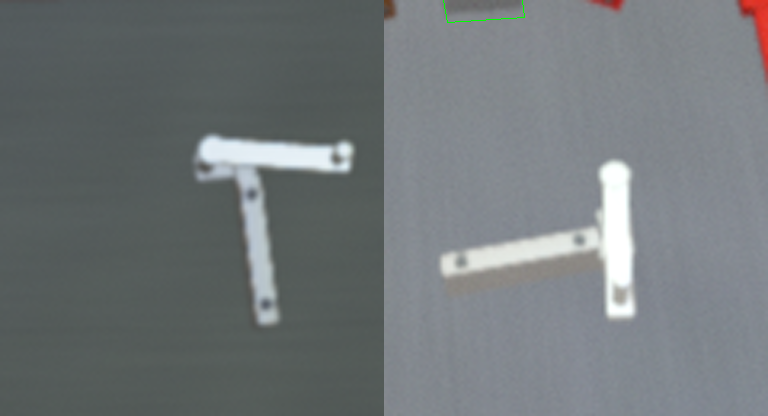

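The gauge is not lying down: its block is still back at the top of the crop (485,10), so it rocked back upright. I measure it again.

```bash
python3 - <<'E'
from h import *
ims=[]
for n in('top','side'):
    c=imaging.capture(n); p0=[.466,.19,0]
    m=pick(c,'gauge',proj(c,np.vstack(STAND(p0))).mean(0)); p,f=fit(STAND,p0,[(c,m)],[.02,.02,.1]); print(n,p.round(4),round(f,3))
    a=c['frame'][100:290,130:330] if n=='top' else c['frame'][60:250,110:310]
    ims.append(cv2.resize(a,None,fx=2,fy=2))
cv2.imwrite('pics/tip3.png',np.hstack(ims))
E
```

```text
top [ 0.4474  0.1804 -0.4342] 1.699
side [0.4667 0.2011 0.004 ] 0.147
```

View pics/tip3.png

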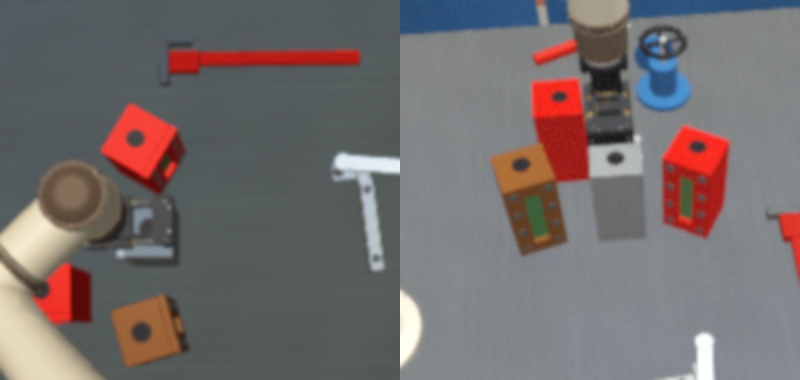

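The side view shows the grey block upright again, at (617,190). The fingers are just behind its top at (610,110). I back off, then push high on the top band and follow the arc so the tip doesn't catch the slot.

>>> apply_moves:
  moves:
    - [[0,-0.02,0],0]
    - [[0,-0.02,0],0]
    - [[0,0,0.012],0]
    - [[0,0,0],0]
    - [[0,0,0],0]

```text
time_s: 5.87
tcp_pos: [0.4638, 0.2694, 0.1737]
ee_rot: [[1.0, 0.0, -0.001], [0.0, -1.0, -0.001], [-0.001, 0.001, -1.0]]
wrist_force: [0.1, -0.4, 1.0]
gripper_width: 0.007
gripper_force: 0.0
```

>>> apply_moves:
  moves:
    - [[0,0.007,0],0]
    - [[0,0.006,0],0]
    - [[0,0.005,0],0]
    - [[0,0.005,0],0]
    - [[0,0,0],0]

```text
time_s: 6.28
tcp_pos: [0.4642, 0.2459, 0.1747]
ee_rot: [[1.0, -0.001, 0.0], [-0.001, -1.0, 0.0], [0.0, -0.0, -1.0]]
wrist_force: [0.9, 0.4, 0.3]
gripper_width: 0.003
gripper_force: 0.0
```

>>> apply_moves:
  moves:
    - [[0,0.007,0],0]
    - [[0,0.007,-0.001],0]
    - [[0,0.007,-0.002],0]
    - [[0,0.007,-0.003],0]
    - [[0,0.007,-0.003],0]

```text
time_s: 6.7
tcp_pos: [0.4643, 0.2114, 0.1836]
ee_rot: [[1.0, 0.0, 0.0], [0.0, -1.0, -0.0], [0.0, 0.0, -1.0]]
wrist_force: [0.2, 0.1, 0.3]
gripper_width: 0.004
gripper_force: 0.0
```

>>> apply_moves:
  moves:
    - [[0,0.007,-0.003],0]
    - [[0,0.007,-0.002],0]
    - [[0,0.007,-0.002],0]
    - [[0,0.007,-0.002],0]
    - [[0,0.007,-0.001],0]

```text
time_s: 7.12
tcp_pos: [0.4644, 0.1765, 0.1936]
ee_rot: [[1.0, 0.0, 0.0], [0.0, -1.0, 0.0], [0.0, -0.0, -1.0]]
wrist_force: [-0.3, -0.5, -0.1]
gripper_width: 0.005
gripper_force: 0.0
```

>>> apply_moves:
  moves:
    - [[0,0.007,-0.001],0]
    - [[0,0.007,0],0]
    - [[0,0.007,0],0]
    - [[0,0.007,0],0]
    - [[0,0,0],0]

```text
time_s: 7.53
tcp_pos: [0.464, 0.1479, 0.1941]
ee_rot: [[1.0, -0.001, -0.001], [-0.001, -1.0, -0.0], [-0.001, 0.0, -1.0]]
wrist_force: [-0.6, 0.4, -0.6]
gripper_width: 0.008
gripper_force: 0.0
```

```bash
python3 - <<'E'
from h import *
c=imaging.capture('side'); 
for M,p0 in((STAND,[.466,.19,0]),(LYING,[.466,-.035,0])):
    m=pick(c,'gauge',proj(c,np.vstack(M(p0))).mean(0)); p,f=fit(M,p0,[(c,m)],[.02,.02,.1]); print(p.round(4),round(f,3))
E
```

```text
[ 0.4696  0.1948 -0.0584] 0.624
[ 0.4659  0.1562 -0.0721] 0.626
```

>>> apply_moves:
  moves:
    - [[0,0,-0.035],0]
    - [[0,0,-0.035],0]
    - [[0,-0.04,0],0]
    - [[0,-0.04,0],0]
    - [[0,-0.04,0],0]

```text
time_s: 8.1
tcp_pos: [0.4643, 0.2708, 0.2654]
ee_rot: [[1.0, -0.001, 0.002], [-0.001, -1.0, 0.002], [0.002, -0.002, -1.0]]
wrist_force: [1.4, 0.1, -0.8]
gripper_width: 0.003
gripper_force: 0.0
```

```bash
python3 - <<'E'
from h import *
cs=[imaging.capture(n) for n in('top','side')]
for M,p0 in((STAND,[.466,.19,0]),(LYING,[.466,-.035,0])):
  for c in cs:
    m=pick(c,'gauge',proj(c,np.vstack(M(p0))).mean(0)); p,f=fit(M,p0,[(c,m)],[.02,.02,.1]); print(p.round(4),round(f,3), cv2.boundingRect(m.astype(np.uint8)))
E
```

```text
[ 0.4691  0.195  -0.0174] 0.353 (187, 200, 34, 33)
[0.467  0.2033 0.0209] 0.06 (204, 128, 29, 52)
[ 0.3915  0.1374 -0.9218] 1.349 (187, 200, 34, 33)
[0.4675 0.1559 0.0065] 0.089 (204, 128, 29, 52)
```

The gauge is still upright at (0.467, 0.203), so the push stopped at about its balance angle. I repeat the push and fit the tilt angle midway.

>>> apply_moves:
  moves:
    - [[0,-0.015,0],0]
    - [[0,0,0.03],0]
    - [[0,0,0.03],0]
    - [[0,0,0.03],0]
    - [[0,0,0],0]

```text
time_s: 8.82
tcp_pos: [0.4609, 0.2811, 0.1684]
ee_rot: [[1.0, -0.002, -0.01], [-0.002, -1.0, -0.007], [-0.01, 0.008, -1.0]]
wrist_force: [-1.9, -0.4, -0.3]
gripper_width: 0.005
gripper_force: 0.0
```

>>> apply_moves:
  moves:
    - [[0,0.01,0],0]
    - [[0,0.01,0],0]
    - [[0,0.01,0],0]
    - [[0,0.008,0],0]
    - [[0,0.008,-0.002],0]

```text
time_s: 9.23
tcp_pos: [0.4646, 0.2372, 0.1776]
ee_rot: [[1.0, -0.0, 0.002], [-0.0, -1.0, 0.002], [0.002, -0.002, -1.0]]
wrist_force: [-1.3, 0.0, 0.1]
gripper_width: 0.003
gripper_force: 0.0
```

```bash
cat > t.py <<'E'
from h import *
def TILT(p):
    P=box(-.046,.046,0,.088,0,.19); c,s=np.cos(p[2]),np.sin(p[2])
    return [P@np.array([[1,0,0],[0,c,s],[0,-s,c]])+[p[0],p[1],0]]
c=imaging.capture('side'); m=pick(c,'gauge',proj(c,[[.466,.17,.1]])[0])
for p0 in([.466,.156,.1],[.466,.156,.4]):
    p,f=fit(TILT,p0,[(c,m)],[.01,.01,.2]); print(p.round(4),round(f,3))
print(cv2.boundingRect(m.astype(np.uint8)), r.sense()['tcp_pos'])
E
python3 t.py
```

```text
[0.4667 0.1594 0.1332] 0.065
[0.4672 0.1621 0.1641] 0.065
(205, 130, 28, 51) [0.46466247 0.23706286 0.17770111]
```

The gauge is tilted about 0.15 rad. I continue along the arc and check.

>>> apply_moves:
  moves:
    - [[0,0.007,-0.002],0]
    - [[0,0.007,-0.002],0]
    - [[0,0.007,-0.002],0]
    - [[0,0.007,-0.002],0]
    - [[0,0,0],0]

```text
time_s: 9.75
tcp_pos: [0.4643, 0.2091, 0.1848]
ee_rot: [[1.0, -0.0, 0.0], [-0.0, -1.0, 0.0], [0.0, -0.0, -1.0]]
wrist_force: [0.1, -0.2, 0.1]
gripper_width: 0.004
gripper_force: 0.0
```

```bash
python3 t.py
```

```text
[0.466  0.1596 0.281 ] 0.09
[0.4671 0.1605 0.2856] 0.085
(204, 133, 29, 47) [0.46437444 0.20995275 0.18439799]
```

>>> apply_moves:
  moves:
    - [[0,0.007,-0.003],0]
    - [[0,0.007,-0.003],0]
    - [[0,0.007,-0.002],0]
    - [[0,0.007,-0.002],0]
    - [[0,0,0],0]

```text
time_s: 10.27
tcp_pos: [0.4643, 0.181, 0.1949]
ee_rot: [[1.0, -0.001, 0.001], [-0.001, -1.0, 0.0], [0.001, -0.0, -1.0]]
wrist_force: [0.3, 0.4, -0.2]
gripper_width: 0.005
gripper_force: 0.0
```

```bash
python3 t.py
```

```text
[0.4646 0.1581 0.3804] 0.079
[0.466  0.1588 0.3888] 0.08
(204, 129, 29, 52) [0.46436441 0.18181226 0.19447353]
```

>>> apply_moves:
  moves:
    - [[0,0.006,-0.001],0]
    - [[0,0.006,0],0]
    - [[0,0.006,0],0]
    - [[0,0.006,0],0]
    - [[0,0,0],0]

```text
time_s: 10.78
tcp_pos: [0.464, 0.157, 0.1952]
ee_rot: [[1.0, -0.001, -0.0], [-0.001, -1.0, -0.0], [-0.0, 0.0, -1.0]]
wrist_force: [-0.4, 0.7, 0.5]
gripper_width: 0.003
gripper_force: 0.0
```

```bash
python3 t.py
```

```text
[0.468  0.1602 0.5145] 0.197
[0.4663 0.1596 0.5091] 0.198
(206, 129, 27, 52) [0.46432507 0.15783926 0.19528008]
```

```bash
python3 - <<'E'
from h import *
c=imaging.capture('side'); m=pick(c,'gauge',proj(c,[[.466,.17,.1]])[0])
a=c['frame'][90:210,160:290].copy(); b=a.copy(); b[m[90:210,160:290]>0]=(0,255,255)
cv2.imwrite('pics/tip4.png',cv2.resize(np.hstack([a,b]),None,fx=3,fy=3,interpolation=cv2.INTER_CUBIC))
E
```

```text
(no output)
```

View pics/tip4.png

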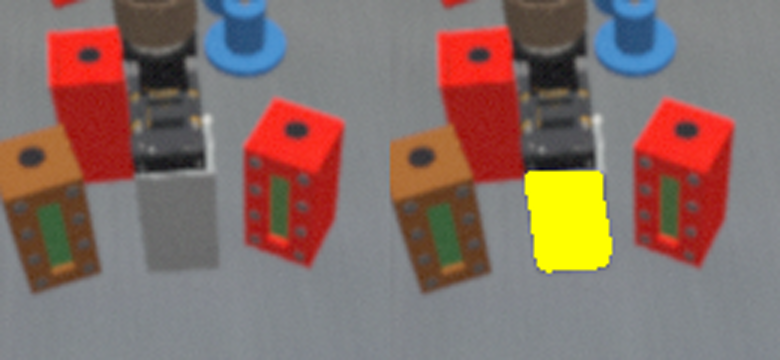

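The block is upright at crop (178,220), with the gripper over its top at (168,140). I check where the tip really is with the wrist camera and a projected TCP mark.

```bash
python3 - <<'E'
from h import *
tcp=np.array(r.sense()['tcp_pos']); print(tcp)
w=imaging.capture('wrist'); s=imaging.capture('side'); t=imaging.capture('top')
ims=[]
for c,(x,y,W,H) in((w,(0,0,512,384)),(s,(160,90,130,98)),(t,(150,150,130,98))):
    f=c['frame'].copy(); cr=cv2.resize(f[y:y+H,x:x+W],(400,300),interpolation=cv2.INTER_CUBIC); k=400/W
    u=((proj(c,tcp)[0]-[x,y]+.5)*k).astype(int); cv2.drawMarker(cr,tuple(map(int,u)),(255,0,255),0,14,1)
    B=STAND([.466,.202,0])[0]; 
    if c is not w: cv2.polylines(cr,[cv2.convexHull(((proj(c,B[B[:,2]>.1])-[x,y]+.5)*k).astype(np.float32)).astype(int)],True,(0,255,0),1)
    ims.append(cr)
cv2.imwrite('pics/dbg.png',np.vstack([np.hstack(ims[:2]),np.hstack([ims[2],ims[2]*0])])); print(w['eye'],np.round(w['orientation'],2).tolist())
E
```

```text
[0.46437002 0.1582058  0.19527308]
[0.54589808 0.15926874 0.38255521] [[0.0, -0.95, -0.3], [-1.0, -0.0, 0.0], [-0.0, 0.3, -0.95]]
```

View pics/dbg.png

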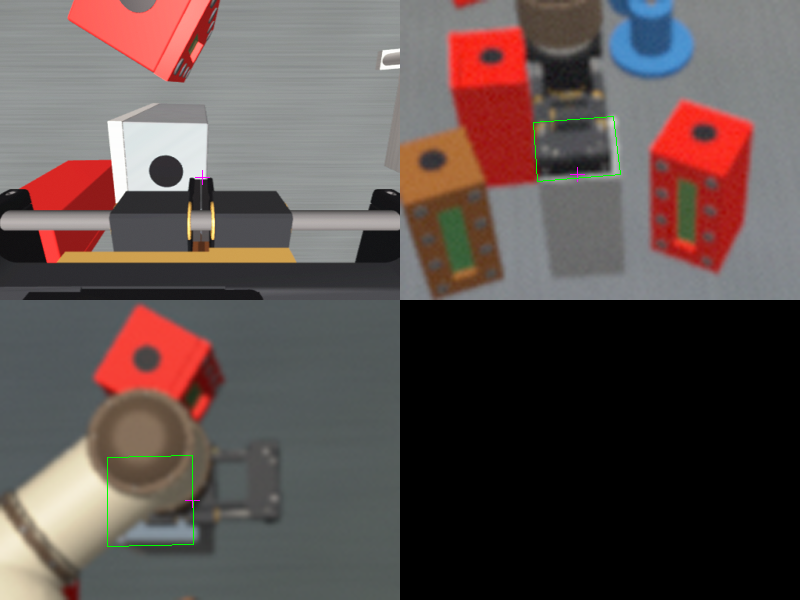

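The wrist view shows the gauge upright and the shut tip at (202,178), at the front edge of its top. So the contact tip sits about 8 mm higher than I assumed, and the last passes slid over the top. The first pass, at z = 0.165, did tip it. I go back and push lower, matching the arc.

>>> apply_moves:
  moves:
    - [[0,0,-0.04],0]
    - [[0,-0.04,0],0]
    - [[0,-0.04,0],0]
    - [[0,-0.04,0],0]
    - [[0.002,0,0.03],0]

```text
time_s: 11.55
tcp_pos: [0.4701, 0.2864, 0.2105]
ee_rot: [[1.0, 0.007, 0.012], [0.007, -1.0, 0.01], [0.012, -0.01, -1.0]]
wrist_force: [1.3, 1.2, 0.6]
gripper_width: 0.006
gripper_force: 0.0
```

>>> apply_moves:
  moves:
    - [[0,0,0.03],0]
    - [[0,0,0.02],0]
    - [[0,0,0],0]
    - [[0,0,0],0]

```text
time_s: 11.88
tcp_pos: [0.4661, 0.278, 0.1547]
ee_rot: [[1.0, 0.001, -0.001], [0.001, -1.0, -0.002], [-0.001, 0.002, -1.0]]
wrist_force: [-0.1, -0.0, 0.9]
gripper_width: 0.01
gripper_force: 0.0
```

>>> apply_moves:
  moves:
    - [[0,0.011,0],0]
    - [[0,0.011,0],0]
    - [[0,0.0075,-0.0035],0]
    - [[0,0.0075,-0.0033],0]
    - [[0,0,0],0]

```text
time_s: 12.3
tcp_pos: [0.4669, 0.2401, 0.164]
ee_rot: [[1.0, -0.001, 0.003], [-0.001, -1.0, 0.002], [0.003, -0.002, -1.0]]
wrist_force: [0.7, 1.5, 0.9]
gripper_width: 0.004
gripper_force: 0.6
```

```bash
python3 t.py; python3 -c "
from station import r;s=r.sense();print(s['wrist_force'])"
```

```text
[0.4656 0.1592 0.2099] 0.043
[0.4658 0.1589 0.208 ] 0.043
(204, 132, 29, 49) [0.46693509 0.24139089 0.16332528]
[-0.05611188  2.01433646  0.78269423]
```

There is real contact now, at 2 N and about 0.15–0.2 rad of tilt. I continue along the arc.

>>> apply_moves:
  moves:
    - [[0,0.0075,-0.003],0]
    - [[0,0.0075,-0.0028],0]
    - [[0,0.008,-0.0025],0]
    - [[0,0.008,-0.002],0]
    - [[0,0,0],0]

```text
time_s: 12.82
tcp_pos: [0.466, 0.2085, 0.1727]
ee_rot: [[1.0, -0.001, -0.0], [-0.001, -1.0, -0.001], [-0.0, 0.001, -1.0]]
wrist_force: [0.4, 3.6, -1.9]
gripper_width: 0.002
gripper_force: 1.3
```

```bash
python3 t.py; python3 -c "
from station import r;s=r.sense();print(s['wrist_force'])"
```

```text
[0.4655 0.1577 0.3301] 0.048
[0.4655 0.1584 0.3327] 0.047
(204, 135, 29, 46) [0.46618751 0.20956301 0.17232151]
[0.13517166 2.21617803 1.64848728]
```

>>> apply_moves:
  moves:
    - [[0,0.008,-0.0015],0]
    - [[0,0.008,-0.001],0]
    - [[0,0.008,-0.0005],0]
    - [[0,0.008,0],0]
    - [[0,0.008,0],0]

```text
time_s: 13.33
tcp_pos: [0.466, 0.1689, 0.1751]
ee_rot: [[1.0, 0.0, -0.001], [0.0, -1.0, -0.001], [-0.001, 0.001, -1.0]]
wrist_force: [-0.0, -0.4, 0.2]
gripper_width: -0.0
gripper_force: 0.0
```

>>> apply_moves:
  moves:
    - [[0,0.006,0],0]
    - [[0,0.006,0],0]
    - [[0,0,0],0]
    - [[0,0,0],0]
    - [[0,0,0],0]

```text
time_s: 13.75
tcp_pos: [0.4664, 0.1582, 0.1754]
ee_rot: [[1.0, 0.0, 0.0], [0.0, -1.0, 0.0], [0.0, -0.0, -1.0]]
wrist_force: [0.3, -0.0, -0.5]
gripper_width: 0.003
gripper_force: 0.0
```

```bash
python3 t.py; python3 b.py -0.035
```

```text
[0.4633 0.1237 1.093 ] 0.131
[0.4634 0.161  1.3217] 0.058
(207, 160, 30, 56) [0.466326   0.15839446 0.17530326]
[ 0.4629 -0.0401 -0.0199] 0.301 stop frame x,y -0.0055 0.1311 dyaw -0.117
[ 0.466  -0.0408  0.0014] 0.232 stop frame x,y -0.0024 0.13 dyaw -0.096
[ 0.4619 -0.0349 -0.0254] 0.038 stop frame x,y -0.006 0.1363 dyaw -0.122
```

The gauge now lies on its back, with its top at about (0.465, -0.037) and its bottom end at y ≈ 0.153. I turn the tool 5.5° to match the stop, drop behind the bottom end and push.

>>> apply_moves:
  moves:
    - [[0,-0.025,0],-5.5]
    - [[-0.002,-0.017,0],0]
    - [[0,0,0.036],0]
    - [[0,0,0.036],0]
    - [[0,0,0.036],0]

```text
time_s: 14.47
tcp_pos: [0.463, 0.2009, 0.0668]
ee_rot: [[0.995, 0.097, 0.002], [0.097, -0.995, 0.002], [0.002, -0.002, -1.0]]
wrist_force: [0.9, 1.1, -0.9]
gripper_width: 0.006
gripper_force: 0.0
```

>>> apply_moves:
  moves:
    - [[0,0,0.036],0]
    - [[0,0,0],0]
    - [[0,0.01,0],0]
    - [[0,0.01,0],0]
    - [[0,0,0],0]

```text
time_s: 14.88
tcp_pos: [0.4657, 0.1792, 0.0336]
ee_rot: [[0.995, 0.095, 0.003], [0.095, -0.995, 0.002], [0.003, -0.002, -1.0]]
wrist_force: [0.3, -0.2, 0.8]
gripper_width: 0.004
gripper_force: 0.0
```

>>> apply_moves:
  moves:
    - [[-0.003,0.012,0],0]
    - [[-0.001,0.012,0],0]
    - [[-0.001,0.012,0],0]
    - [[-0.001,0.012,0],0]
    - [[-0.001,0.012,0],0]

```text
time_s: 15.3
tcp_pos: [0.4655, 0.1205, 0.0333]
ee_rot: [[0.995, 0.096, 0.006], [0.096, -0.995, 0.005], [0.007, -0.004, -1.0]]
wrist_force: [0.1, 6.2, 1.4]
gripper_width: -0.001
gripper_force: 3.3
```

>>> apply_moves:
  moves:
    - [[-0.001,0.01,0],0]
    - [[-0.001,0.01,0],0]
    - [[0,0,0],0]
    - [[0,0,0],0]

```text
time_s: 15.63
tcp_pos: [0.4635, 0.0987, 0.0323]
ee_rot: [[0.995, 0.095, 0.001], [0.095, -0.995, 0.001], [0.001, -0.0, -1.0]]
wrist_force: [0.3, 0.0, 0.2]
gripper_width: 0.004
gripper_force: 0.1
```

```bash
python3 b.py -0.10
```

```text
[ 0.476  -0.1043  0.0589] 0.678 stop frame x,y 0.0014 0.0658 dyaw -0.038
[ 0.4779 -0.1054  0.0538] 0.416 stop frame x,y 0.0032 0.0646 dyaw -0.043
[ 0.4732 -0.1038  0.0493] 0.227 stop frame x,y -0.0014 0.0666 dyaw -0.048
```

```bash
python3 -c "
from station import r;s=r.sense();print(s['joints'])"
```

```text
[ 3.18270422e+01  1.91005788e+01 -3.26652815e+01  3.86585790e-03
 -3.82791974e+01  6.36970170e+01]
```

>>> apply_moves:
  moves:
    - [[0,-0.01,-0.005],0]
    - [[0,-0.01,-0.035],0]
    - [[0,0,-0.04],0]
    - [[0,0,-0.04],0]
    - [[0,0,-0.04],0]
  hand: 0.045

```text
time_s: 16.25
tcp_pos: [0.4607, 0.12, 0.1934]
ee_rot: [[0.995, 0.098, -0.0], [0.098, -0.995, -0.001], [-0.001, 0.0, -1.0]]
wrist_force: [1.0, 0.7, -0.7]
gripper_width: 0.297
gripper_force: 0.0
```

>>> apply_moves:
  moves:
    - [[0,0,0],7]
    - [[0,0,0],7]
    - [[0,0,0],7]
    - [[0,0,0],7]
    - [[0,0,0],7]

```text
time_s: 16.67
tcp_pos: [0.4611, 0.1201, 0.1917]
ee_rot: [[0.868, -0.497, 0.0], [-0.497, -0.868, 0.0], [0.0, -0.0, -1.0]]
wrist_force: [-0.2, 0.6, 0.1]
gripper_width: 0.512
gripper_force: 0.0
```

>>> apply_moves:
  moves:
    - [[0,0,0],7]
    - [[0,0,0],7]
    - [[0,0,0],7]
    - [[0,0,0],7]
    - [[0,0,0],7]

```text
time_s: 17.08
tcp_pos: [0.4611, 0.1201, 0.1915]
ee_rot: [[0.426, -0.905, -0.0], [-0.905, -0.426, -0.0], [0.0, 0.0, -1.0]]
wrist_force: [-0.8, 0.1, -0.9]
gripper_width: 0.519
gripper_force: 0.0
```

>>> apply_moves:
  moves:
    - [[0,0,0],7]
    - [[0,0,0],7]
    - [[0,0,0],6]
    - [[0,0,0],0]

```text
time_s: 17.42
tcp_pos: [0.4611, 0.12, 0.1915]
ee_rot: [[0.095, -0.995, -0.0], [-0.995, -0.095, -0.0], [0.0, 0.0, -1.0]]
wrist_force: [0.4, 0.2, -0.4]
gripper_width: 0.515
gripper_force: 0.0
```

>>> apply_moves:
  moves:
    - [[0.015,-0.0015,0],0]
    - [[0,0,0.0395],0]
    - [[0,0,0.0395],0]
    - [[0,0,0.0395],0]
    - [[0,0,0.0395],0]

```text
time_s: 17.83
tcp_pos: [0.4645, 0.1051, 0.0325]
ee_rot: [[0.1, -0.995, 0.002], [-0.995, -0.1, 0.001], [-0.001, -0.002, -1.0]]
wrist_force: [0.3, 0.9, -0.3]
gripper_width: 0.514
gripper_force: 0.0
```

>>> apply_moves:
  moves:
    - [[0,0,0],0]
    - [[0.012,0,0],0]
    - [[0.012,0.001,0],0]
    - [[0.012,0.001,0],0]
    - [[0.012,0.001,0],0]

```text
time_s: 18.25
tcp_pos: [0.4671, 0.0564, 0.0352]
ee_rot: [[0.097, -0.995, 0.004], [-0.995, -0.097, 0.002], [-0.002, -0.004, -1.0]]
wrist_force: [0.8, 2.9, -1.4]
gripper_width: 0.516
gripper_force: 1.6
```

```bash
python3 b.py -0.13; python3 -c "
from station import r;s=r.sense();print(s['tcp_pos'],s['wrist_force'])"
```

```text
[ 0.4909 -0.142   0.1026] 0.287 stop frame x,y 0.0126 0.0269 dyaw 0.006
[ 0.4915 -0.1464  0.0885] 0.224 stop frame x,y 0.0128 0.0225 dyaw -0.009
[ 0.4896 -0.1402  0.0986] 0.031 stop frame x,y 0.0115 0.0288 dyaw 0.002
[0.46661306 0.05579551 0.03454933] [-0.16088691  0.18693483 -0.16176125]
```

Square, 12 mm off centre and 27 mm to go. I push on slowly until the force rises at the stop.

>>> apply_moves:
  moves:
    - [[0.006,0,0],0]
    - [[0.006,0,0],0]
    - [[0.005,0,0],0]
    - [[0.004,0,0],0]
    - [[0.003,0,0],0]

```text
time_s: 18.87
tcp_pos: [0.4701, 0.0339, 0.0344]
ee_rot: [[0.097, -0.995, 0.004], [-0.995, -0.097, 0.002], [-0.002, -0.004, -1.0]]
wrist_force: [0.2, 6.7, 2.6]
gripper_width: 0.519
gripper_force: 3.3
```

>>> apply_moves:
  moves:
    - [[0.002,0,0],0]
    - [[0.002,0,0],0]
    - [[0.002,0,0],0]
    - [[0.001,0,0],0]
    - [[0,0,0],0]

```text
time_s: 19.28
tcp_pos: [0.4724, 0.0298, 0.0346]
ee_rot: [[0.095, -0.995, 0.008], [-0.995, -0.095, 0.007], [-0.006, -0.009, -1.0]]
wrist_force: [-0.7, 17.0, 0.7]
gripper_width: 0.517
gripper_force: 8.3
```

The force has risen to 17 N, so the gauge is against the stop. I press slightly more, back off, and check.

>>> apply_moves:
  moves:
    - [[0.002,0,0],0]
    - [[0.001,0,0],0]
    - [[0,0,0],0]
    - [[0,0,0],0]
    - [[0,0,0],0]

```text
time_s: 19.7
tcp_pos: [0.4735, 0.0297, 0.0348]
ee_rot: [[0.093, -0.996, 0.011], [-0.996, -0.093, 0.011], [-0.01, -0.012, -1.0]]
wrist_force: [-3.5, 29.2, 1.8]
gripper_width: 0.517
gripper_force: 14.6
```

>>> apply_moves:
  moves:
    - [[-0.01,0,0],0]
    - [[-0.02,0,0],0]
    - [[0,0,-0.04],0]
    - [[0,0,-0.04],0]
    - [[0,0,-0.04],0]
  hand: 0

```text
time_s: 20.12
tcp_pos: [0.4657, 0.0524, 0.1547]
ee_rot: [[0.098, -0.995, -0.002], [-0.995, -0.098, -0.002], [0.001, 0.002, -1.0]]
wrist_force: [1.2, -0.4, 0.8]
gripper_width: 0.227
gripper_force: 0.0
```

```bash
python3 b.py -0.17; python3 -c "
from h import *
for n in('top','side'):
    c=imaging.capture(n)
    for p in models.place_of(c,'keeper_grip')[:2]+models.place_of(c,'keeper_grip')[9:]: print(n,round(p['confidence'],2),ray(c,np.array(p['at'])*[512,384],.136).round(4))
a=.097;k=np.array([.104,.03]);R=np.array([[np.cos(a),-np.sin(a)],[np.sin(a),np.cos(a)]])
for q in(0,.1,.2,.4,.8,1.2,1.57): print(q,([.481,-.17]+R@(k+.13*np.array([-np.sin(q),-np.cos(q)]))).round(4))
"
```

```text
[ 0.4949 -0.17    0.0939] 0.268 stop frame x,y 0.0139 -0.0013 dyaw -0.003
[ 0.4963 -0.1732  0.0815] 0.066 stop frame x,y 0.015 -0.0047 dyaw -0.015
[ 0.4913 -0.1492  0.0934] 0.142 stop frame x,y 0.0123 0.0197 dyaw -0.004
top 0.84 [ 0.5589 -0.2562  0.136 ]
side 0.57 [ 0.5732 -0.2633  0.136 ]
0 [ 0.5942 -0.2595]
0.1 [ 0.5812 -0.2601]
0.2 [ 0.5682 -0.2594]
0.4 [ 0.5428 -0.2541]
0.8 [ 0.4976 -0.2292]
1.2 [ 0.4656 -0.1887]
1.57 [ 0.4522 -0.1428]
```

The gauge is flush against the stop: the push stalled at 29 N, yaw error is ~0 and x is +14 mm. Now the keeper: up, over, and down on the outer side of the grip pin.

>>> apply_moves:
  moves:
    - [[0,0,-0.035],0]
    - [[0.02,-0.008,-0.015],0]
    - [[0.034,-0.0128,0],0]
    - [[0.034,-0.0128,0],0]
    - [[0.034,-0.0128,0],0]

```text
time_s: 21.03
tcp_pos: [0.5247, -0.0655, 0.2031]
ee_rot: [[0.098, -0.995, -0.0], [-0.995, -0.098, -0.0], [-0.0, 0.0, -1.0]]
wrist_force: [0.1, 0.7, 0.2]
gripper_width: 0.003
gripper_force: 0.0
```

>>> apply_moves:
  moves:
    - [[0.034,-0.0128,0],0]
    - [[0.034,-0.0128,0],0]
    - [[0.034,-0.0128,0],0]
    - [[0.034,-0.0128,0],0]
    - [[0.034,-0.0128,0],0]

```text
time_s: 21.45
tcp_pos: [0.6045, -0.2293, 0.202]
ee_rot: [[0.096, -0.995, -0.002], [-0.995, -0.096, 0.0], [-0.0, 0.002, -1.0]]
wrist_force: [0.1, 0.6, 0.6]
gripper_width: 0.006
gripper_force: 0.0
```

>>> apply_moves:
  moves:
    - [[0.033,-0.0128,0],0]
    - [[0,0,0],0]
    - [[0,0,0],0]

```text
time_s: 21.7
tcp_pos: [0.6199, -0.2607, 0.2006]
ee_rot: [[0.093, -0.996, -0.004], [-0.996, -0.093, 0.001], [-0.001, 0.004, -1.0]]
wrist_force: [0.5, 0.1, -0.4]
gripper_width: 0.008
gripper_force: 0.0
```

>>> apply_moves:
  moves:
    - [[0,0,0.03],0]
    - [[0,0,0.03],0]
    - [[0,0,0.026],0]
    - [[0,0,0],0]
    - [[-0.001,0.016,0],0]

```text
time_s: 22.12
tcp_pos: [0.6048, -0.2584, 0.1155]
ee_rot: [[0.099, -0.995, -0.003], [-0.995, -0.099, -0.0], [0.0, 0.003, -1.0]]
wrist_force: [0.1, -0.6, 0.5]
gripper_width: 0.008
gripper_force: 0.0
```

>>> apply_moves:
  moves:
    - [[-0.001,0.016,0],0]
    - [[-0.002,0.013,0],0]
    - [[-0.002,0.013,0],0]
    - [[-0.0045,0.0124,0],0]
    - [[-0.0045,0.0124,0],0]

```text
time_s: 22.53
tcp_pos: [0.5372, -0.2512, 0.1194]
ee_rot: [[0.098, -0.995, 0.004], [-0.995, -0.098, -0.001], [0.001, -0.004, -1.0]]
wrist_force: [0.9, 2.2, 0.4]
gripper_width: 0.007
gripper_force: 1.0
```

```bash
cat > k.py <<'E'
from h import *
a=.097; k=np.array([.104,.03]); R=np.array([[np.cos(a),-np.sin(a)],[np.sin(a),np.cos(a)]])
for n in('top','side'):
    c=imaging.capture(n)
    for p in models.place_of(c,'keeper_grip')[:1]:
        w=ray(c,np.array(p['at'])*[512,384],.136); d=R.T@(w[:2]-[.481,-.17])-k
        print(n,round(p['confidence'],2),w.round(4),'q',np.arctan2(-d[0],-d[1]).round(3),'rad',np.hypot(*d).round(3))
s=r.sense(); print(np.round(s['tcp_pos'],4),np.round(s['wrist_force'],1))
E
python3 k.py
```

```text
top 0.71 [ 0.5136 -0.2556  0.136 ] q 0.593 rad 0.143
side 0.46 [ 0.5102 -0.2502  0.136 ] q 0.633 rad 0.14
[ 0.5373 -0.252   0.119 ] [-0.4 -0.8  0.1]
```

The keeper is at ~0.61 rad and following. I continue round the arc.

>>> apply_moves:
  moves:
    - [[-0.0065,0.0112,0],0]
    - [[-0.0068,0.0112,0],0]
    - [[-0.0089,0.0097,0],0]
    - [[-0.0089,0.0097,0],0]
    - [[0,0,0],0]

```text
time_s: 23.15
tcp_pos: [0.4913, -0.2243, 0.118]
ee_rot: [[0.097, -0.995, -0.0], [-0.995, -0.097, 0.0], [-0.0, 0.0, -1.0]]
wrist_force: [-0.3, -0.4, 0.7]
gripper_width: 0.003
gripper_force: 0.0
```

```bash
python3 k.py
```

```text
top 0.47 [ 0.4709 -0.2184  0.136 ] q 0.994 rad 0.142
[ 0.4928 -0.2256  0.1175] [ 0.8 -0.8  0.1]
```

>>> apply_moves:
  moves:
    - [[-0.0106,0.0077,0],0]
    - [[-0.0106,0.0077,0],0]
    - [[-0.012,0.0054,0],0]
    - [[-0.012,0.0054,0],0]
    - [[0,0,0],0]

```text
time_s: 23.77
tcp_pos: [0.4601, -0.1813, 0.1173]
ee_rot: [[0.097, -0.995, -0.001], [-0.995, -0.097, 0.001], [-0.001, 0.001, -1.0]]
wrist_force: [-0.3, 0.6, 0.5]
gripper_width: 0.006
gripper_force: 0.0
```

>>> apply_moves:
  moves:
    - [[-0.0108,0.0027,0],0]
    - [[-0.006,0.0015,0],0]
    - [[-0.004,0.001,0],0]
    - [[-0.001,0,0],0]
    - [[0,0,0],0]

```text
time_s: 24.18
tcp_pos: [0.4543, -0.1614, 0.1174]
ee_rot: [[0.097, -0.995, 0.0], [-0.995, -0.097, -0.0], [0.0, -0.0, -1.0]]
wrist_force: [0.6, -0.4, -0.2]
gripper_width: 0.01
gripper_force: 0.3
```

```bash
python3 k.py
```

```text
side 0.65 [ 0.4588 -0.1427  0.136 ] q 1.565 rad 0.123
[ 0.4542 -0.1615  0.1173] [ 0.9 -0.6  0.6]
```

>>> apply_moves:
  moves:
    - [[-0.002,0,0],0]
    - [[-0.002,0,0],0]
    - [[0,0,0],0]
    - [[0,0,0],0]

```text
time_s: 24.72
tcp_pos: [0.4541, -0.161, 0.1175]
ee_rot: [[0.097, -0.995, 0.0], [-0.995, -0.097, -0.005], [0.005, 0.0, -1.0]]
wrist_force: [2.6, -15.6, -4.4]
gripper_width: 0.005
gripper_force: 8.0
```

The tool stalled at 15.6 N on the end stop, so the keeper is closed. I back off, lift clear and verify.

>>> apply_moves:
  moves:
    - [[0.008,0,0],0]
    - [[0.025,0,0],0]
    - [[0.01,0,-0.035],0]
    - [[0,0,-0.04],0]
    - [[0,0,-0.04],0]

```text
time_s: 25.13
tcp_pos: [0.4568, -0.2009, 0.2329]
ee_rot: [[0.095, -0.996, -0.003], [-0.996, -0.095, 0.001], [-0.001, 0.003, -1.0]]
wrist_force: [1.0, -0.1, -0.3]
gripper_width: 0.005
gripper_force: 0.0
```

>>> apply_moves:
  moves:
    - [[0.03,0.02,0],0]
    - [[0.03,0.02,0],0]
    - [[0.03,0.02,0],0]
    - [[0,0,0],0]
    - [[0,0,0],0]

```text
time_s: 25.55
tcp_pos: [0.4056, -0.2968, 0.2321]
ee_rot: [[0.093, -0.996, -0.001], [-0.996, -0.093, 0.001], [-0.001, 0.0, -1.0]]
wrist_force: [-0.1, 0.4, 0.5]
gripper_width: 0.009
gripper_force: 0.0
```

```bash
python3 k.py; python3 b.py -0.17; python3 - <<'E'
from h import *
ims=[]
for n,(x,y) in(('top',(230,150)),('side',(160,170))):
    c=imaging.capture(n); ims.append(cv2.resize(c['frame'][y:y+120,x:x+130],None,fx=3,fy=3,interpolation=cv2.INTER_CUBIC))
cv2.imwrite('pics/end.png',np.hstack(ims))
E
```

```text
side 0.6 [ 0.4586 -0.1427  0.136 ] q 1.565 rad 0.124
[ 0.4072 -0.295   0.2322] [ 0.1 -0.  -0.6]
[ 0.4918 -0.1386  0.0841] 1.107 stop frame x,y 0.0138 0.0303 dyaw -0.013
[ 0.4921 -0.1667  0.0714] 0.345 stop frame x,y 0.0114 0.0022 dyaw -0.026
[ 0.4921 -0.147   0.0771] 0.766 stop frame x,y 0.0133 0.0218 dyaw -0.02
```

View pics/end.png

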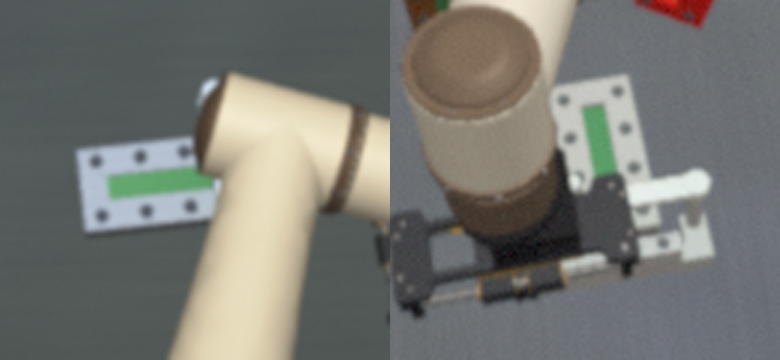

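The side view shows the glass up at (600,135) and the closed bar running from the post (695,185) across the gauge. The arm hides the rest, so I move it aside for one last numeric check.

>>> apply_moves:
  moves:
    - [[0.038,0.0,0],0]
    - [[0.038,0.0,0],0]
    - [[0.038,0.0,0],0]
    - [[0.038,0.0,0],0]
    - [[0,0,0],0]

```text
time_s: 26.47
tcp_pos: [0.4217, -0.452, 0.2304]
ee_rot: [[0.092, -0.996, -0.002], [-0.996, -0.092, -0.001], [0.001, 0.002, -1.0]]
wrist_force: [0.9, 0.4, -0.6]
gripper_width: 0.004
gripper_force: 0.0
```

```bash
python3 k.py; python3 b.py -0.17; python3 - <<'E'
from h import *
L=lambda q:LYING([q[0],q[1],q[2]])
for n in('top','side'):
    c=imaging.capture(n)
    for t in('wrench','dial','valve','gauge_top'):
        for p in models.place_of(c,t)[:1]: print(n,t,round(p['confidence'],2),ray(c,np.array(p['at'])*[512,384],.044 if t=='gauge_top' else 0).round(3))
E
```

```text
top 0.56 [ 0.4414 -0.1415  0.136 ] q 1.586 rad 0.141
[ 0.4213 -0.4463  0.2322] [-0.4  0.4 -0.3]
[ 0.4989 -0.1854  0.082 ] 4.46 stop frame x,y 0.0164 -0.017 dyaw -0.015
[ 0.4945 -0.1717  0.0826] 0.201 stop frame x,y 0.0133 -0.003 dyaw -0.014
[ 0.5462 -0.1932 -0.1658] 2.609 stop frame x,y 0.0627 -0.0294 dyaw -0.263
top wrench 0.56 [ 0.791 -0.023  0.   ]
top dial 0.91 [ 0.381 -0.508  0.   ]
top valve 0.63 [0.581 0.534 0.   ]
top gauge_top 0.87 [ 0.49  -0.173  0.044]
side wrench 0.75 [ 0.806 -0.011  0.   ]
side dial 0.6 [ 0.387 -0.495  0.   ]
side valve 0.79 [0.583 0.535 0.   ]
side gauge_top 0.7 [0.357 0.514 0.044]
```

The top view puts the gauge flush within about 3 mm, square within about 0.015 rad and 13 mm off centre. The keeper is at about 1.57 rad, and the bystanders have not moved. I hand in.

```bash
python3 -c "
from station import r; print(r.finish_job())"
```

```text
the job is handed in; nothing more can be done
None
```

I handed the job in at about 26 s with the gauge on its back, glass up, flush and square against the stop about 13 mm off centre, and the keeper bar closed; no pass/fail verdict came back, and the final positions come from the top camera and the stall forces, because the arm blocked the side view.

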